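# Screw the adjusting ring onto a coffee grinder's spindle

## Task

Take the knurled metal adjusting ring from the chopping board, put it over the upright threaded spindle of the hand coffee grinder and screw it down clockwise until the resistance rises as it meets the sprung brass washer; then give it about an eighth of a turn more, no tighter, and let go. Never force the ring onto the spindle, and leave the mug and the teaspoon near the grinder where they are.

Things in the scene. Friction and masses are not known exactly. Their poses are not given: they have to be found in the camera images.
- ring_center (a point): Centre (half-way up) of the adjusting ring: plain aluminium, knurled outside, 56 mm outside diameter, 34 mm high, bore 32 mm, 80 g; lies flat on the board, axis z upright. In the bore, 8 mm above its underside, three round studs (4 mm thick, 120 degrees apart) reach inward to 10 mm from the axis and run in the spindle's thread. Either end up looks alike, but keep it the way up it lies.
- ring: The same adjusting ring; origin at the centre of its underside, z up along its axis.
- spindle: Upright threaded steel spindle of the fixed grinder; origin at its tip, 148 mm above the worktop. Coned nose, top 14 mm, then a right-hand thread: three ridges 120 degrees apart, 28.4 mm over all, one turn = 33 mm of height. Set on from above, the ring comes to rest with its underside 17 to 29 mm below the tip, always on the thread; clockwise from above it goes down and stays where it is left. Axial play 2.6 mm.
- grinder: Round hand coffee grinder of wood and steel, stuck to the worktop by its rubber foot (104 mm across), 78 mm high below the spindle; origin under its centre, in line with the spindle. Above it a brass washer, 47 mm across, sits on the spindle on a spring (4 N to start it moving, then 2 N per mm); its height, 31 to 43.5 mm below the spindle tip, differs each time and is not measured.
- board: Wooden chopping board, 210 x 300 x 21 mm, lying on the hob, does not move; origin under its centre, long side along its y.
- mug: Orange mug, 101 mm high; origin under its middle. Bystander.
- teaspoon: Steel teaspoon, 130 mm long, lying near the front edge; origin under its middle. Bystander.
Not all that is in view belongs to the job. Of the things shaped like the ring, the aluminium one is meant.

How it is judged:
By the outcome, as a careful person would: the job done as asked, in the order asked, and still so for the second after the job is handed in, with the robot touching nothing.
It also fails if it takes over 72 s, if anything falls off the work surface, if the arm or the gripper's body presses on something with over 40 N, if the wrist force passes 120 N, or if a joint passes its speed limit or range.

## Robot

A 7-joint arm with a two-finger parallel gripper is mounted at the origin on a cart in front of the work surface, level with it; the furniture and walls round the work are solid. World frame = base frame: x ahead of the robot, y to its left, z up, the work surface at z = 0. Lengths are in m, angles in rad, forces in N, time in s.
With the tool pointing down it reaches from about 0.425 to 1.025 m from the base axis. Payload 3.6 kg.
Tool frame: the origin (TCP) lies on the centre line of the jaws, within the pads' length; the fingertips stand 11 mm ahead of it and the grasp point (between the pads) lies 8 mm behind it (bot.tip_reach is the distance from the TCP to the fingertips, in m); z points along the fingers, y is the line along which they close (so a half turn about z gives the same grasp; the last joint's range is limited). The gripper opens to 85 mm and grips with 20 to 120 N. Pads are 22 mm wide; open, the fingers measure 114 mm over their backs; the gripper's body (76 mm by 85 mm) begins 54 mm behind the grasp point. The pads swing forward as they close: fully open they stand 13 mm farther back than shut.
Start: joints at [1.038, 0.591, 0.048, 1.609, -0.033, 0.943, -0.034], TCP at [0.309, -0.656, 0.242] pointing down, gripper open.
Joint ranges: [-2.69, 2.69], [-0.47, 2.24], [-1.27, 1.36], [0.19, 2.51], [-1.53, 4.68], [0.08, 2.07], [-3.09, 3.09]. Speed limits (rad/s): [2.57, 2.57, 3.14, 3.14, 3.14, 3.14, 3.14].

## Interface

Orientations are given as [roll, pitch, yaw] about the fixed x, y, z axes, in that order (R = Rz(yaw) Ry(pitch) Rx(roll)).
In Python, from cell import bot, effector, get_obs, grab_frame, calibration, hand_in, spotter gives the robot as it stands. Calls block until the motion is done:
- bot.move_to(position, orientation): joint-space move of the TCP to a pose.
- bot.movel(position, attitude=None, feed=0.15, guard=None): straight line of the TCP; attitude=None keeps the orientation; feed is the mean speed in m/s. With guard (N) it stops when the force on the tool has changed by that much, and returns True; else False.
- bot.move_j(angles): joint-space move.
- effector.move_gripper(opening): finger opening in m; the grip force is fixed at half the most; returns when the fingers have stopped.
- bot.hold(seconds).
- bot.ik(position, orientation): joint angles nearest the present ones, or None.
- get_obs(): the state.
- grab_frame(name): name is "scene" or "top"; returns (picture, depth): 480x640x3 uint8, blue, green, red; 480x640 float32, m along the optical axis (not along the pixel's ray), 0 where there is no reading.
- calibration(name): a dict with "K" (3x3 intrinsics, pixels), "R" (3x3) and "t" (3): a world point X has camera coordinates R X + t. Camera axes: x right, y down, z forward; pixel columns grow to the right and rows downward; lengths in m; the calibration is good to about 2 mm. A picture is of the moment at which its call begins. calibration takes no time and is no camera call.
A pose or a line that the arm cannot do raises bot.IKError and nothing moves.
- hand_in(): hands the job in; it is judged then, once.
Trained networks look in the newest picture that a camera, given by its name, has taken for a name from the list of things; names that differ only in an ending like _2 or _b are one class to them, and where a whole thing is asked for, a point or a joint stands for the part that bears it (a point fixed in the world has none). Each returns a list of dicts, best first, with "p" (0 to 1); they miss things now and then, are a little off and sometimes report something else, mostly with a low value. They report only what shows in the picture. A call takes as long as a camera call. They do not tell look-alikes from the thing itself.
- spotter.outline_of(camera, thing): "pixels" (480x640 bool, what is visible of it) and "position" ([column, row] in pixels, amid what is visible of it).
- spotter.place_of(camera, thing): "position" ([column, row] in pixels: a listed point, or the origin of a listed thing).
The state is a dict: "time_s": time; "qpos": joint angles; "joint_vel": joint speeds; "joint_torque": joint torques, N m; "ee_pos": TCP position; "ee_rot": TCP orientation; "wrist_force": force on the tool from outside, world axes, zero at the start; "ft_torque": the same for the moment, N m; "width": finger opening in m; "finger_force": force on a finger pad.
Only numpy, scipy, OpenCV 4.12 (cv2) and the standard library are available. Lean on these libraries where they do the work, as an engineer would, in place of code of your own. Each camera call takes 0.05 s, during which the arm holds its last target. There are 200 camera calls.

## Working session

There is one attempt and no reset: what is moved stays moved. The work goes in short steps, each a Python script; the robot and the scene stay as the last script left them, time stands still between calls to the robot, and variables do not carry over. Pictures are saved under pics/ and viewed, at most 10 in all, crops included, and the job is handed in when it is done.

```bash
ls; mkdir -p pics; cat > h.py <<'E'
import numpy as np, cv2
from cell import bot, effector, get_obs, grab_frame, calibration, hand_in, spotter
def w(cam,u,v,d):
    c=calibration(cam);K,R,t=[np.array(c[k]) for k in("K","R","t")]
    return R.T@(np.linalg.inv(K)@[u,v,1]*d-t)
def onz(cam,u,v,z):
    c=calibration(cam);K,R,t=[np.array(c[k]) for k in("K","R","t")]
    r=R.T@np.linalg.inv(K)@[u,v,1]; o=-R.T@t
    return o+r*(z-o[2])/r[2]
def cloud(cam,d):
    c=calibration(cam);K,R,t=[np.array(c[k]) for k in("K","R","t")]
    v,u=np.mgrid[:480,:640]
    P=np.stack([u,v,np.ones_like(u)],-1)@np.linalg.inv(K).T*d[...,None]
    return (P-t)@R
E
python3 - <<'E'
from h import *
for c in("scene","top"):
    im,d=grab_frame(c); cv2.imwrite(f"pics/{c}0.png",im); np.save(c+"0.npy",d)
    for th in("ring_center","spindle","grinder","board","mug","teaspoon"):
        for r in spotter.place_of(c,th)[:5]:
            print(c,th,np.round(r["p"],2),np.round(r["position"]))
    for r in spotter.outline_of(c,"ring")[:5]:
        P=cloud(c,d)[r["pixels"]&(d>0)]
        print(c,"ring",round(r["p"],2),np.round(r["position"]),r["pixels"].sum(),np.round(np.median(P,0),3),np.round(np.percentile(P,95,axis=0),3))
print(get_obs()["time_s"], bot.tip_reach, get_obs()["ee_rot"],get_obs()["width"])
E
```

```text
pics
scene ring_center 0.86 [404. 244.]
scene ring_center 0.76 [257. 350.]
scene spindle 0.75 [272. 249.]
scene grinder 0.73 [276. 293.]
scene board 0.76 [392. 229.]
scene board 0.25 [402. 250.]
scene mug 0.58 [234. 232.]
scene mug 0.19 [274. 253.]
scene teaspoon 0.55 [332. 355.]
scene ring 0.61 [404. 246.] 611 [ 0.423 -0.178  0.049] [ 0.445 -0.155  0.058]
top ring_center 0.96 [389. 300.]
top ring_center 0.69 [197. 284.]
top spindle 0.45 [248. 234.]
top grinder 0.79 [257. 241.]
top grinder 0.67 [271. 152.]
top board 0.67 [404. 267.]
top mug 0.75 [274. 150.]
top teaspoon 0.89 [253. 330.]
top teaspoon 0.46 [392. 300.]
top ring 0.66 [195. 281.] 533 [0.451 0.219 0.034] [0.475 0.24  0.037]
top ring 0.62 [393. 300.] 566 [ 0.426 -0.184  0.054] [ 0.45  -0.158  0.058]
0.8 0.011 [3.14152963e+00 7.96377911e-06 4.39856076e-01] 0.0854996074714394
```

View pics/scene0.png

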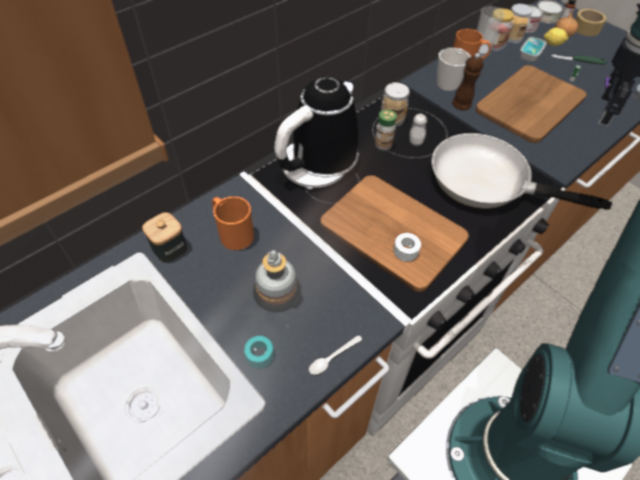

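View pics/top0.png

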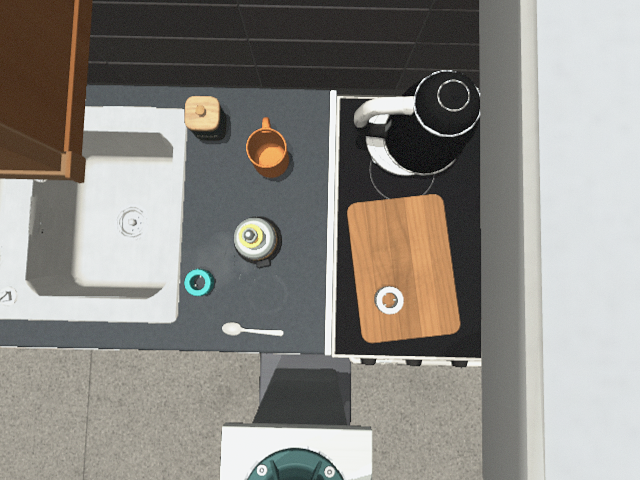

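```bash
python3 - <<'E'
from h import *
S=cv2.imread("pics/scene0.png");T=cv2.imread("pics/top0.png")
f=lambda a,u,v,r:cv2.resize(a[v-r:v+r,u-r:u+r],(380,380),interpolation=cv2.INTER_CUBIC)
cv2.imwrite("pics/crop.png",np.hstack([f(S,404,246,35),f(T,391,300,35)]))
dt=np.load("top0.npy");ds=np.load("scene0.npy")
P=cloud("top",dt);Q=cloud("scene",ds)
# ring rim
for n,A,d in(("top",P,dt),("scene",Q,ds)):
    m=(d>0)&(abs(A[...,0]-.425)<.05)&(abs(A[...,1]+.18)<.05)&(A[...,2]>.045)&(A[...,2]<.065)
    p=A[m]; print(n,"ring",cv2.minEnclosingCircle(p[:,:2].astype(np.float32)),np.percentile(p[:,2],[50,95]),p.min(0),p.max(0))
    # spindle: high points near grinder
    g=onz(n,*((248,234) if n=="top" else (272,249)),.148); print("spindle",g)
    k=(d>0)&(np.hypot(A[...,0]-g[0],A[...,1]-g[1])<.05)&(A[...,2]>.09)&(A[...,2]<.17)
    p=A[k]
    for z in np.arange(.09,.16,.01):
        s=p[abs(p[:,2]-z)<.005]
        if len(s): print(round(z,3),len(s),s.min(0).round(4),s.max(0).round(4))
    m=(d>0)&(A[...,2]>.04)&(A[...,0]>.2)
    
E
```

```text
top ring ((0.4258703291416168, -0.18355624377727509), 0.028700873255729675) [0.05482711 0.05770865] [ 0.39766023 -0.210409    0.04548582] [ 0.45311073 -0.15495565  0.05951434]
spindle [0.54470827 0.09441116 0.148     ]
0.11 55 [0.5226 0.0727 0.1129] [0.5673 0.1191 0.115 ]
0.12 229 [0.5225 0.0725 0.115 ] [0.5672 0.1186 0.1243]
0.13 77 [0.5329 0.0822 0.1256] [0.5576 0.1086 0.1349]
0.14 55 [0.5362 0.0829 0.1352] [0.5591 0.1073 0.1447]
0.15 39 [0.5393 0.0891 0.145 ] [0.5524 0.1022 0.1519]
scene ring ((0.4252140522003174, -0.18123728036880493), 0.029792936518788338) [0.05488984 0.05823055] [ 0.39588526 -0.21014666  0.04505284] [ 0.45340075 -0.15257523  0.06005001]
spindle [0.55256076 0.09263563 0.148     ]
0.09 27 [0.5261 0.0839 0.0902] [0.551  0.1163 0.095 ]
0.1 42 [0.5264 0.0873 0.0952] [0.5484 0.1151 0.105 ]
0.11 39 [0.523  0.074  0.1053] [0.5659 0.1188 0.115 ]
0.12 196 [0.5213 0.0738 0.115 ] [0.5687 0.1201 0.1249]
0.13 57 [0.5319 0.0828 0.125 ] [0.5567 0.1108 0.135 ]
0.14 58 [0.5352 0.0846 0.1351] [0.559  0.1098 0.1446]
0.15 30 [0.5365 0.0907 0.1453] [0.5496 0.1041 0.152 ]
```

The scene picture shows the aluminium ring on the board at (404,246) and a teal look-alike on the worktop at (258,350). The grinder with its brass washer is at (275,285), the mug at (234,222) and the spoon at (335,355). In the top picture the same things are aluminium ring (390,300), teal ring (198,283), grinder (254,238), mug (267,150) and spoon (252,330).

Candidates for the ring: aluminium (404,246), teal (258,350) and the brass washer (275,262). I choose the aluminium one and check it in the crop.

View pics/crop.png

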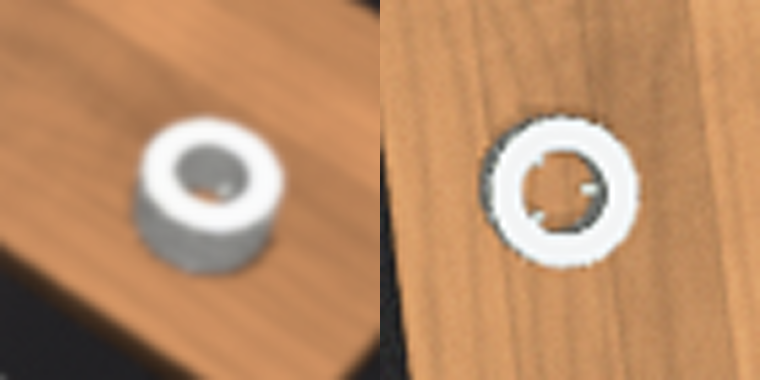

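```bash
python3 - <<'E'
from h import *
for p in([.4255,-.1825,.04],[.545,.0965,.13],[.545,.0965,.2]):
    for y in np.arange(-3,3.2,.5):
        q=bot.ik(p,[np.pi,0,y]); print(p,round(y,2),None if q is None else np.round(q,2))
E
```

```text
[0.4255, -0.1825, 0.04] -3.0 [ 0.53  0.66 -0.3   2.3   0.73  0.28  1.29]
[0.4255, -0.1825, 0.04] -2.5 [-0.03  0.71  0.47  2.32 -1.08  0.34 -2.68]
[0.4255, -0.1825, 0.04] -2.0 [ 0.06  0.68  0.34  2.32 -0.9   0.27 -2.36]
[0.4255, -0.1825, 0.04] -1.5 [ 0.12  0.66  0.26  2.32 -0.74  0.24 -2.02]
[0.4255, -0.1825, 0.04] -1.0 [ 0.18  0.65  0.17  2.32 -0.53  0.21 -1.73]
[0.4255, -0.1825, 0.04] -0.5 [ 0.23  0.65  0.11  2.31 -0.35  0.19 -1.41]
[0.4255, -0.1825, 0.04] 0.0 [ 0.26  0.64  0.06  2.31 -0.19  0.19 -1.07]
[0.4255, -0.1825, 0.04] 0.5 [ 0.3   0.64  0.01  2.31 -0.02  0.19 -0.74]
[0.4255, -0.1825, 0.04] 1.0 [ 0.34  0.64 -0.05  2.31  0.14  0.19 -0.41]
[0.4255, -0.1825, 0.04] 1.5 [ 0.38  0.64 -0.1   2.31  0.31  0.2  -0.07]
[0.4255, -0.1825, 0.04] 2.0 [ 0.43  0.64 -0.17  2.31  0.47  0.22  0.26]
[0.4255, -0.1825, 0.04] 2.5 [ 0.47  0.65 -0.22  2.3   0.58  0.24  0.66]
[0.4255, -0.1825, 0.04] 3.0 [ 0.51  0.65 -0.27  2.3   0.67  0.26  1.06]
[0.545, 0.0965, 0.13] -3.0 [ 0.24  0.63 -0.69  2.06  0.64  0.68  0.83]
[0.545, 0.0965, 0.13] -2.5 [ 0.46  0.79 -1.08  2.05  0.93  0.9   1.06]
[0.545, 0.0965, 
[... 960 characters left out ...]
  1.73]
[0.545, 0.0965, 0.2] -1.5 [-0.56  0.46  0.41  2.05 -0.28  0.69 -3.04]
[0.545, 0.0965, 0.2] -1.0 [-0.45  0.44  0.26  2.04 -0.18  0.68 -2.64]
[0.545, 0.0965, 0.2] -0.5 [-0.32  0.43  0.09  2.04 -0.06  0.67 -2.27]
[0.545, 0.0965, 0.2] 0.0 [-0.22  0.43 -0.05  2.03  0.03  0.68 -1.86]
[0.545, 0.0965, 0.2] 0.5 [-0.14  0.44 -0.15  2.03  0.1   0.68 -1.43]
[0.545, 0.0965, 0.2] 1.0 [-0.06  0.44 -0.26  2.03  0.17  0.69 -1.  ]
[0.545, 0.0965, 0.2] 1.5 [ 0.01  0.45 -0.36  2.02  0.24  0.71 -0.57]
[0.545, 0.0965, 0.2] 2.0 [ 0.1   0.47 -0.48  2.02  0.32  0.72 -0.15]
[0.545, 0.0965, 0.2] 2.5 [ 0.18  0.49 -0.59  2.02  0.39  0.75  0.28]
[0.545, 0.0965, 0.2] 3.0 [ 0.26  0.52 -0.7   2.01  0.47  0.78  0.7 ]
```

The crop shows the plain white/aluminium knurled ring with three studs in the bore, which confirms the choice. Next I grip it twice, 90° apart, so it ends up centred on the TCP.

```bash
python3 - <<'E'
from h import *
q=np.array(bot.ik([.4255,-.1825,.14],[np.pi,0,1.0])); print(q.round(2))
q[6]=0.95; bot.move_j(q)
o=get_obs(); print(o["ee_pos"],o["ee_rot"],o["time_s"])
print(bot.movel([.4255,-.1825,.038],feed=.08,guard=6))
print(effector.move_gripper(.052)); o=get_obs(); print(o["width"],o["finger_force"],o["ee_pos"],o["wrist_force"])
effector.move_gripper(.075)
q=np.array(get_obs()["qpos"]); q[6]+=np.pi/2; bot.move_j(q)
effector.move_gripper(.04); o=get_obs(); print(o["width"],o["finger_force"],o["ee_pos"],o["ee_rot"],o["wrist_force"],o["qpos"],o["time_s"])
E
```

```text
[ 0.4   0.44 -0.12  2.26  0.12  0.44 -0.39]
[ 0.42618492 -0.18370757  0.14022713] [3.14133189e+00 1.47206072e-03 2.33932213e+00] 2.6083
False
False
0.05320526659259031 49.36984486877918 [ 0.42562954 -0.18261293  0.03878756] [-0.84612069 -0.96134587  7.00047653]
0.0522775036585054 61.926639676094055 [ 0.42564951 -0.18256108  0.03845037] [-3.14112723e+00  1.83198581e-04 -2.37196955e+00] [-0.20901504  0.45597051  6.11956169] [ 0.34747355  0.64472086 -0.05391763  2.309188    0.1720946   0.1906352
  2.47576283] 6.55
```

```bash
python3 - <<'E'
from h import *
bot.movel([.4256,-.1826,.21],feed=.12)
o=get_obs(); print(o["width"],o["finger_force"],o["ee_pos"],o["wrist_force"],o["ft_torque"])
out=[]
for c,z in(("scene",.2),("top",.2)):
    im,d=grab_frame(c);cal=calibration(c)
    x=cal["K"]@(cal["R"]@np.array([.4256,-.1826,.21])+cal["t"]);u,v=(x[:2]/x[2]).astype(int);r=50
    out.append(cv2.resize(im[max(v-r,0):v+r,u-r:u+r],(400,400),interpolation=cv2.INTER_CUBIC)); print(c,u,v)
cv2.imwrite("pics/held.png",np.hstack(out))
E
```

```text
0.05238134257961319 62.66064282506704 [ 0.42510669 -0.18240618  0.20937048] [ 0.76041752  0.10158686 -1.80263786] [ 0.00166212 -0.02537727  0.01753885]
scene 418 195
top 403 304
```

View pics/held.png

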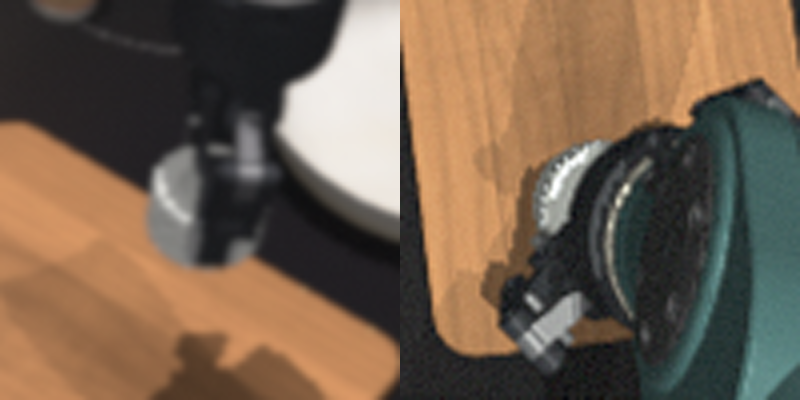

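```bash
python3 - <<'E'
from h import *
# tilt check of held ring
im,d=grab_frame("top");P=cloud("top",d);o=get_obs();e=np.array(o["ee_pos"])
m=(d>0)&(np.hypot(P[...,0]-e[0],P[...,1]-e[1])<.03)&(abs(P[...,2]-e[2]-.015)<.02)&(im.min(-1)>110)
p=P[m]; 
if len(p)>5:
    A=np.c_[p[:,:2]-e[:2],np.ones(len(p))]; s=np.linalg.lstsq(A,p[:,2]-e[2],rcond=None)[0]; print("ring top",len(p),s.round(4),np.percentile(p[:,2]-e[2],[5,50,95]).round(4))
S=[.545,.0961]
q=np.array(bot.ik([*S,.215],[np.pi,0,2.0])); print(q.round(2)); q[6]+=2.4
bot.move_j(q)
bot.movel([*S,.175],feed=.05)
bot.hold(.3);o=get_obs(); print(o["ee_pos"],o["ee_rot"],o["wrist_force"],o["qpos"].round(2) if hasattr(o["qpos"],"round") else o["qpos"],o["time_s"])
out=[]
for c in("scene","top"):
    im,d=grab_frame(c);cal=calibration(c)
    x=cal["K"]@(cal["R"]@np.array([*S,.15])+cal["t"]);u,v=(x[:2]/x[2]).astype(int);r=45;print(c,u,v)
    out.append(cv2.resize(im[v-r:v+r,u-r:u+r],(400,400),interpolation=cv2.INTER_CUBIC))
cv2.imwrite("pics/over.png",np.hstack(out))
E
```

```text
ring top 151 [-0.0059 -0.0686  0.0172] [0.0105 0.0164 0.0183]
[-0.46  0.42  0.27  2.03 -0.17  0.71  0.35]
[0.54515063 0.09615289 0.17526277] [-3.14114282e+00  3.06616168e-04 -1.88315850e+00] [-0.65396684 -0.11159944 -0.70413546] [-0.44  0.48  0.25  2.06 -0.2   0.62  2.77] 10.6917
scene 272 251
top 246 233
```

View pics/over.png

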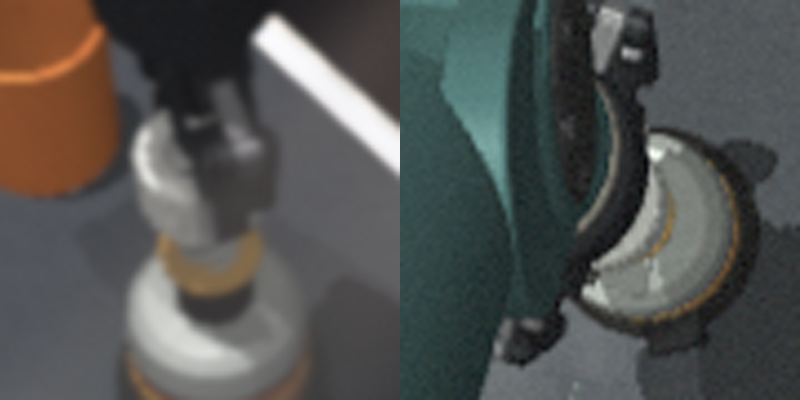

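The ring is level (flat-top fit) and hangs over the spindle, at about (200,190) in the left half of the crop. I lower it gently with a guard.

```bash
python3 - <<'E'
from h import *
def pr(t):
    o=get_obs(); print(t,np.round(o["ee_pos"],4),"F",np.round(o["wrist_force"],1),"M",np.round(o["ft_torque"],2),round(o["width"],4),round(o["time_s"],2))
pr(0)
g=bot.movel([.545,.0961,.134],feed=.02,guard=4); pr(g); bot.hold(.3); pr("hold")
E
```

```text
0 [0.5451 0.0961 0.1751] F [-0.1  0.9 -0.7] M [ 0.03  0.01 -0.02] 0.0523 10.79
True [0.5454 0.0961 0.1418] F [-0.1  0.4  2.7] M [-0.   -0.18  0.  ] 0.0523 12.28
hold [0.5454 0.0961 0.1417] F [ 1.2 -0.5  4.2] M [ 0.02 -0.4   0.03] 0.0522 12.57
```

```bash
cat > turn.py <<'E'
from h import *
def ob():
    bot.hold(.12); o=get_obs(); return o
def step(xy,z,yaw,deg,pitch=.033):
    dz=pitch*deg/360
    bot.movel([*xy,z-dz],[np.pi,0,yaw-np.radians(deg)],feed=dz/.4)
    return z-dz,yaw-np.radians(deg)
def row(z,yaw,o):
    print(round(z,4),round(np.degrees(yaw),1),"e",np.round(o["ee_pos"],4),"F",np.round(o["wrist_force"],1),"M",np.round(o["ft_torque"],2),"q7",round(o["qpos"][6],2),"t",round(o["time_s"],1))
E
python3 - <<'E'
from turn import *
xy=[.5452,.0961]; bot.movel([*xy,.1430],feed=.01); o=ob(); 
z=.1430; yaw=o["ee_rot"][2]; row(z,yaw,o); b=o["wrist_force"][2]
for i in range(9):
    z,yaw=step(xy,z,yaw,10); o=ob(); row(z,yaw,o)
    if abs(o["wrist_force"][2]-b)>3 or np.hypot(*o["wrist_force"][:2])>10: break
E
```

```text
0.143 -107.9 e [0.5448 0.096  0.1427] F [ 0.3 -0.7  0.1] M [-0.04 -0.3   0.04] q7 2.79 t 13.1
0.1421 -117.9 e [0.5448 0.0961 0.1419] F [ 0.1  0.8 -1.7] M [-0.07 -0.18 -0.  ] q7 2.66 t 13.6
0.1412 -127.9 e [0.5449 0.0961 0.1411] F [ 0.7 -1.7 -1.6] M [-0.03 -0.13  0.03] q7 2.54 t 14.2
0.1402 -137.9 e [0.545  0.0961 0.1402] F [ 0.3  0.2 -1. ] M [ 0.06 -0.05 -0.03] q7 2.41 t 14.8
0.1393 -147.9 e [0.5451 0.0961 0.1393] F [ 0.1  0.1 -1.5] M [0.02 0.05 0.03] q7 2.29 t 15.3
0.1384 -157.9 e [0.5452 0.0961 0.1384] F [ 0.9 -0.1  0.4] M [ 0.02 -0.04 -0.01] q7 2.16 t 15.9
0.1375 -167.9 e [0.5452 0.0961 0.1375] F [ 0.1  0.9 -0.5] M [ 0.01 -0.04  0.02] q7 2.04 t 16.5
0.1366 -177.9 e [0.5452 0.0961 0.1366] F [ 0.3 -0.4  0.1] M [-0.01 -0.04 -0.03] q7 1.91 t 17.1
0.1357 -187.9 e [0.5452 0.0961 0.1357] F [ 0.2 -0.3 -0.7] M [ 0.02 -0.01 -0.01] q7 1.79 t 17.6
0.1347 -197.9 e [0.5452 0.0961 0.1348] F [ 0.  -0.1 -1.1] M [-0.01 -0.02  0.04] q7 1.66 t 18.2
```

```bash
python3 - <<'E'
from turn import *
xy=[.5452,.0961]; z=.1347; yaw=np.radians(-197.9); b=-.8
for i in range(24):
    z,yaw=step(xy,z,yaw,7.5); o=ob(); f=o["wrist_force"][2]
    if abs(f-b)>2: f=np.mean([f,get_obs()["wrist_force"][2],ob()["wrist_force"][2]])
    row(z,yaw,o)
    if f-b>2.2 or f-b<-4 or np.hypot(*o["wrist_force"][:2])>10: break
E
```

```text
0.134 -205.4 e [0.5452 0.0961 0.1341] F [-0.6  0.7 -1. ] M [-0.01  0.01 -0.07] q7 1.56 t 18.7
0.1333 -212.9 e [0.5452 0.0961 0.1334] F [ 0.6 -0.4 -0.9] M [ 0.   -0.01  0.03] q7 1.47 t 19.2
0.1326 -220.4 e [0.5456 0.096  0.133 ] F [-0.2  1.3  3.1] M [ 0.01  0.02 -0.02] q7 1.37 t 19.7
```

Fz rose by about 4 N, so the ring met the washer (underside about 32 mm below the tip). I let the play close up against the thread, then turn about an eighth further from there while watching force and torque.

```bash
python3 - <<'E'
from turn import *
xy=[.5452,.0961]; z=.1326; yaw=np.radians(-220.4)
# take up axial play: turn without descending
for i in range(2):
    yaw-=np.radians(5); z+=.0000; bot.movel([*xy,z+.0003*(i+1)],[np.pi,0,yaw],feed=.001); o=ob(); row(z+.0003*(i+1),yaw,o)
z+=.0006
while np.degrees(yaw)>-270:
    z,yaw=step(xy,z,yaw,min(8,np.degrees(yaw)+270.2)); o=ob(); row(z,yaw,o)
    if abs(o["wrist_force"][2])>25: break
E
```

```text
0.1329 -225.4 e [0.5455 0.096  0.133 ] F [ 0.6 -0.2  3. ] M [-0.05 -0.02 -0.01] q7 1.3 t 20.2
0.1332 -230.4 e [0.5454 0.096  0.1331] F [ 0.8 -0.9 -0.4] M [-0.12 -0.27  0.01] q7 1.24 t 20.6
0.1325 -238.4 e [0.5455 0.096  0.1325] F [ 1.4 -0.4 -0.2] M [-0.15 -0.42 -0.04] q7 1.13 t 21.1
0.1317 -246.4 e [0.5455 0.0959 0.1318] F [ 2.5 -1.2 -0.6] M [-0.32 -0.59  0.02] q7 1.02 t 21.6
0.131 -254.4 e [0.5454 0.096  0.1312] F [ 1.8 -1.3  1.2] M [-0.21 -0.56 -0.01] q7 0.92 t 22.1
0.1303 -262.4 e [0.5455 0.0959 0.1304] F [ 3.3 -1.8  1.6] M [-0.42 -0.65 -0.06] q7 0.81 t 22.6
0.1296 -270.2 e [0.5454 0.096  0.1298] F [ 2.7 -2.2  3.9] M [-0.38 -0.62 -0.1 ] q7 0.7 t 23.1
```

```bash
python3 - <<'E'
from turn import *
effector.move_gripper(.085); o=ob(); row(0,o["ee_rot"][2],o)
print(bot.movel([.5452,.0961,.25],feed=.1,guard=8))
q=np.array(get_obs()["qpos"]); q[0]+=1.0; bot.move_j(q)
o=ob(); row(0,0,o)
out=[]
for c in("scene","top"):
    im,d=grab_frame(c);P=cloud(c,d);cv2.imwrite(f"pics/{c}9.png",im)
    A=P[(d>0)&(np.hypot(P[...,0]-.545,P[...,1]-.096)<.032)&(P[...,2]>.125)&(P[...,2]<.165)]
    h=A[(np.hypot(A[:,0]-.545,A[:,1]-.096)>.02)]; print(c,len(A),np.percentile(h[:,2],[5,50,95]).round(4),A.min(0).round(3),A.max(0).round(3))
    x=calibration(c);x=x["K"]@(x["R"]@np.array([.545,.096,.14])+x["t"]);u,v=(x[:2]/x[2]).astype(int)
    out.append(cv2.resize(im[v-80:v+120,u-100:u+100],(400,400),interpolation=cv2.INTER_CUBIC))
    for th in("mug","teaspoon"):
        for r in spotter.place_of(c,th)[:1]: print(c,th,r["position"])
cv2.imwrite("pics/end.png",np.hstack(out))
E
```

```text
0 89.8 e [0.5449 0.0963 0.1294] F [ 0.  -0.2 -0.3] M [ 0.03 -0.05 -0.06] q7 0.7 t 23.7
False
0 0.0 e [ 0.3764 -0.4055  0.2491] F [-0.6  0.2  0.4] M [-0.01  0.04 -0.01] q7 0.53 t 27.1
scene 686 [0.1272 0.1452 0.1488] [0.516 0.07  0.125] [0.572 0.126 0.152]
scene mug [235.3, 231.2]
scene teaspoon [331.4, 356.8]
top 713 [0.1332 0.1463 0.1487] [0.517 0.068 0.125] [0.573 0.124 0.151]
top mug [249.3, 235.2]
top teaspoon [255.5, 328.6]
```

View pics/end.png

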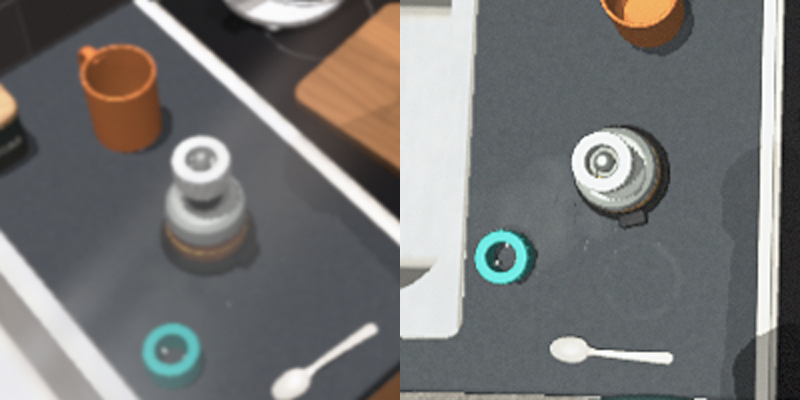

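The ring sits level on the spindle, at (200,160) in the left half of the crop, with its top at about 0.146 m as expected. The mug and spoon have not moved and the robot is clear.

```bash
python3 -c "
from cell import hand_in; print(hand_in())"
```

```text
the job is handed in; nothing more can be done
None
```

The aluminium ring is on the spindle, screwed down to the washer and turned 40–55° further (an eighth turn is 45°; the thread's play blurs the exact contact point), released, and the job handed in at about 27 s with mug and teaspoon where they were.

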